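Feel for the concealed catch of the meter case

ROBOT

A 6-joint arm with a two-finger parallel gripper is mounted at the origin on the work surface. World frame = base frame: x ahead of the robot, y to its left, z up, the work surface at z = 0. Lengths are in m, angles in rad, forces in N, time in s.
With the tool pointing down it reaches from about 0.35 to 0.775 m from the base axis. Payload 7.3 kg.
Tool frame: the origin (TCP) lies at the very end of the fingers, on their centre line; the grasp point (between the pads) lies 19 mm behind it (robot.hold_point_z is the distance from the TCP to the grasp point, in m); y points along the fingers, z is the direction in which the jaws open and shut, and the axes are right-handed (so a half turn about y gives the same grasp; the last joint's range is limited). The gripper opens to 92 mm and grips with 3 to 60 N. Pads are 19 mm wide; open, the fingers measure 130 mm over their backs; the gripper's body (75 mm by 190 mm) begins 47 mm behind the grasp point.
Start: joints at [-1.262, 0.342, 1.524, -0, 1.275, -0.146], TCP at [0.231, -0.472, 0.227] pointing down, gripper open.
Joint ranges: [-2.53, 2.53], [-0.77, 2.02], [0.04, 2.7], [-1, 4.14], [0.28, 2.66], [-3.11, 3.11]. Speed limits (rad/s): [2.57, 2.57, 3.14, 3.14, 3.14, 3.14].

INTERFACE

Orientations are given as [roll, pitch, yaw] about the fixed x, y, z axes, in that order (R = Rz(yaw) Ry(pitch) Rx(roll)).
In Python, from cell import robot gives the robot as it stands.
- The arm moves only by the shell command python3 -m crank 'ROWS' [OPENING] [FORCE]. ROWS is a JSON object of lists of equal length, an entry for each row: "xyz": the shift along the tool's x, y, z in cm, a list of three; "roll": the turn about the tool's y in degrees. A call has 1 to 20 rows; each row shifts and turns the commanded pose from where the row before left it, along the tool's axes as they then stand; what a row does not reach is not made up. A row lasts 1/10 s, in which the tool goes at most 50 mm and 8.59 degrees, less where a joint would pass 70% of its speed; a pose out of reach is approached as far as the arm can. A call is refused whole if a number of a shift passes 5 or a number of a turn 8.59, either way. A call with a gripper value outside its range is refused whole. OPENING is the gripper command: -1 is fully open, 1 is shut, values between are in proportion, set as the call begins (- or left out, the last holds). The fingers move at their own pace and stop on an object; FORCE is the grip in N (left out, the last holds). Time passes only in rows, so rows that do not move let the fingers close. It gives the time, the measured TCP pose, the force and the opening at its end, in the units of the state.
- robot.observe(): the state, without advancing time (a new reading comes with each control period).
- robot.read_camera(name): name is "scene" or "top" or "wrist"; returns the picture (420x560x3 uint8, red, green, blue); there is no depth.
- robot.calibration(name): a dict with "intrinsics" (3x3 intrinsics, pixels), "pose" (4x4, takes a point from camera to world coordinates). Camera axes: x right, y down, z forward; pixel columns grow to the right and rows downward; lengths in m; the calibration is good to about 2 mm. A picture is of the moment at which its call begins: read the wrist's pose just before it. calibration takes no time and is no camera call; for the wrist camera it gives the pose at the moment of the call.
- robot.hand_in(): hands the job in, once; it reports no verdict.
The state is a dict: "time": time; "qpos": joint angles; "qvel": joint speeds; "joint_efforts": joint torques, N m; "tool_pos": TCP position; "tool_rot": TCP orientation; "contact_force": force on the tool from outside, world axes, zero at the start; "torque": the same for the moment, N m; "opening": finger opening in m.
Only numpy, scipy, OpenCV 4.12 (cv2) and the standard library are available. Lean on these libraries where they do the work, as an engineer would, in place of code of your own. Each camera call takes 0.05 s, during which the arm holds its last target.

TASK

The steel multimeter case is shut, and its release catch is hidden under one of the four look-alike light grey inlays in the dark panel along its near side. Feel along the inlays with a fingertip, pressing gently, until you find the one that gives, and press it right in so that the lid springs up by itself; then take the hand away. Do not push or pry at the lid, grasp or lift nothing, and leave the other things on the bench where they are.

Things in the scene. Friction and masses are not known exactly. Their poses are not given: they have to be found in the camera images.
- case: closed steel multimeter case, 240 mm deep (x) by 300 mm wide (y) by 85 mm high, fixed to the bench; origin at the centre of its underside, x away from the robot, z up. Its top is one level plane: the 88 mm deep strip nearest the robot is a fixed dark panel with four light grey inlays in a row along y, 64 mm apart and 43 mm in from the near edge; the rest is the bright steel lid
- lid: the case's lid, a steel plate 150 mm deep by 290 mm wide, flush with the panel when shut. Origin on its hinge, on the far top edge of the case, x away from the robot; z points straight up when shut and leans over by the opening angle (0 to 0.45 rad, near edge rising about 65 mm) as it opens. A spring swings it up by itself to 0.45 rad within about a second of the catch letting go; until then a hidden bolt holds it
- catch (a joint): how far the concealed catch is pressed in, m: 0 at rest, 0.007 fully in. It springs back when let go, needs about 1.5 N to start and 5 N fully in, and lets the lid go about 4 mm in. Its place in the row is not given: it must be felt for
- inlay0 (a point): centre of the upper face of one of the four look-alike light grey inlays in the case's dark panel (at the case's -y end). All four are 44.5 mm squares in 46 mm square openings, their faces 2 mm below the panel. One of them, which one differs each time, is the concealed catch; the other three are rigid blanks. x runs away from the robot to the lid, y along the row, z up.
- inlay1 (a point): centre of the upper face of one of the four look-alike light grey inlays in the case's dark panel (second from the -y end). All four are 44.5 mm squares in 46 mm square openings, their faces 2 mm below the panel. One of them, which one differs each time, is the concealed catch; the other three are rigid blanks. x runs away from the robot to the lid, y along the row, z up.
- inlay2 (a point): centre of the upper face of one of the four look-alike light grey inlays in the case's dark panel (third from the -y end). All four are 44.5 mm squares in 46 mm square openings, their faces 2 mm below the panel. One of them, which one differs each time, is the concealed catch; the other three are rigid blanks. x runs away from the robot to the lid, y along the row, z up.
- inlay3 (a point): centre of the upper face of one of the four look-alike light grey inlays in the case's dark panel (at the case's +y end). All four are 44.5 mm squares in 46 mm square openings, their faces 2 mm below the panel. One of them, which one differs each time, is the concealed catch; the other three are rigid blanks. x runs away from the robot to the lid, y along the row, z up.
- wrench: loose green-handled wrench, about 190 mm long, flat on the bench; origin at the underside
- level: loose orange plastic spirit level, 230 x 22 x 45 mm, standing on its long edge; origin at the underside centre, x along it
- rack: loose black rack of six chrome sockets, 60 x 220 x 50 mm, long side along its y; origin at the underside centre
- pot: loose stoneware pot of pencils, 84 mm across, about 165 mm tall with the pencils; origin at the underside centre
- jar: loose amber glass jar, 60 mm across, 75 mm tall; origin at the underside centre

How it is judged:
By the outcome, as a careful person would: the job done as asked, in the order asked, and still so for the second after the job is handed in, with the robot touching nothing.
It also fails if it takes over 40 s, if anything falls off the work surface, if the arm or the gripper's body presses on something with over 40 N, if the wrist force passes 120 N, or if a joint passes its speed limit or range.

## Working session

There is one attempt and no reset: what is moved stays moved. The work goes in short steps, Python scripts to look and compute and a shell command to move; the robot and the scene stay as the last step left them, time stands still between calls to the robot, and variables do not carry over. Pictures are saved under pics/ and viewed, and the job is handed in when it is done.

```bash
mkdir -p pics; ls; python3 - <<'E'
from cell import robot
import cv2
s=robot.observe();print(s)
for n in("scene","top"):
    im=robot.read_camera(n);cv2.imwrite(f"pics/{n}0.png",im[:,:,::-1]);c=robot.calibration(n);print(n,c)
E
```

```text
pics
{'time': 0.0, 'qpos': array([-1.26202038e+00,  3.42694459e-01,  1.52505033e+00, -1.91217070e-05,
        1.27541399e+00, -1.45996843e-01]), 'qvel': array([ 0.00129458,  0.00127734, -0.00155849,  0.0003234 , -0.00089037,
        0.00048806]), 'joint_efforts': array([-9.92685818e-04, -4.31240129e+01, -2.44218224e+01,  7.17190979e-02,
        5.59310918e-02, -1.74656311e-04]), 'tool_pos': array([ 0.23049501, -0.47121848,  0.22604802]), 'tool_rot': array([-1.57234845e+00,  2.09748088e-04, -2.68681444e+00]), 'contact_force': array([ 0.38038294, -0.41017444,  0.41667485]), 'torque': array([ 0.04623388, -0.02610947,  0.01652115]), 'opening': 0.09170143220891848}
scene {'intrinsics': array([[499.90403248,   0.        , 280.77196668],
       [  0.        , 499.90403248, 214.17767533],
       [  0.        ,   0.        ,   1.        ]]), 'pose': array([[-0.61322217,  0.57548178, -0.54109083,  1.26279613],
       [ 0.78983257,  0.43709249, -0.43024954,  0.52562802],
       [-0.01109403, -0.69120972, -0.72256906,  1.02099581],
       [ 0.        ,  0.        ,  0.        ,  1.        ]])}
top {'intrinsics': array([[439.19342175,   0.        , 282.03951945],
       [  0.        , 439.19342175, 203.80192135],
       [  0.        ,   0.        ,   1.        ]]), 'pose': array([[ 0.01613722, -0.99953145,  0.02600915,  0.5275483 ],
       [-0.99984343, -0.01632022, -0.00683917,  0.002678  ],
       [ 0.00726044, -0.02589471, -0.99963831,  1.25952558],
       [ 0.        ,  0.        ,  0.        ,  1.        ]])}
```

View pics/top0.png

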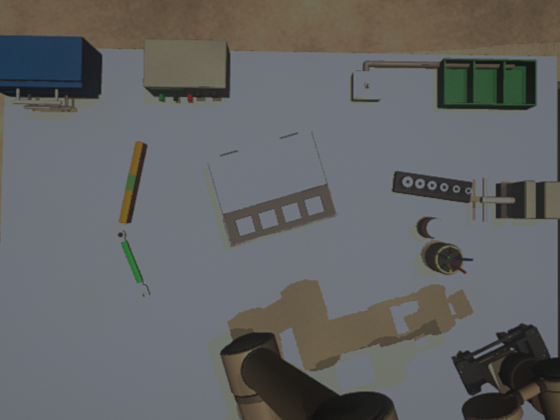

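View pics/scene0.png

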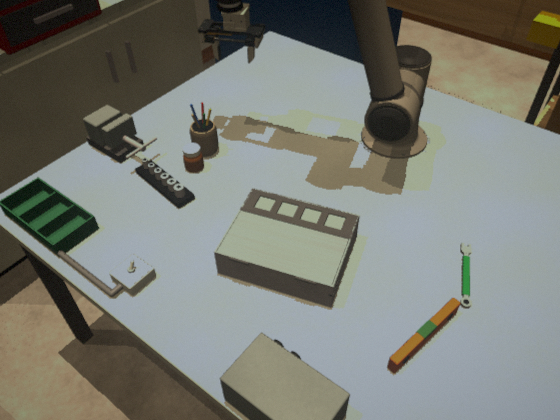

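The top view shows the case in the middle, with its four inlays at about (246,226), (268,219), (291,212) and (315,205). Image right is -y, so inlay0 is the rightmost. The pot and jar sit at about (440,250), between the hand and the case. Next I'll measure the inlays.

```bash
cat > h.py <<'E'
import cv2,numpy as np
from cell import robot
def ray(n,uv,z):
    c=robot.calibration(n);K=c["intrinsics"];T=c["pose"]
    d=T[:3,:3]@np.linalg.solve(K,[uv[0],uv[1],1]);o=T[:3,3]
    return o+d*(z-o[2])/d[2]
E
python3 - <<'E'
from h import *
for n,box,th in(("top",(225,185,345,250),0),("scene",(235,185,365,240),0)):
    im=cv2.imread(f"pics/{n}0.png");x0,y0,x1,y1=box
    g=cv2.cvtColor(im,cv2.COLOR_BGR2GRAY)[y0:y1,x0:x1]
    t,b=cv2.threshold(g,0,255,cv2.THRESH_OTSU)
    cs,_=cv2.findContours(b,cv2.RETR_CCOMP,cv2.CHAIN_APPROX_NONE)
    print(n,t)
    for c in cs:
        a=cv2.contourArea(c)
        if 100<a<600:
            r=cv2.minAreaRect(c);uv=np.array(r[0])+[x0,y0];m=cv2.moments(c)
            print(a,uv.round(1),np.round(r[1],1),ray(n,uv,.083).round(4))
    cv2.imwrite(f"pics/b_{n}.png",cv2.resize(b,None,fx=4,fy=4))
E
```

```text
top 97.0
226.0 [245.2 225.3] [16.1 15.9] [0.4991 0.0922 0.083 ]
228.0 [268.2 218.4] [15.9 16.4] [0.5183 0.0311 0.083 ]
226.5 [291.  211.8] [16.1 16. ] [ 0.5371 -0.0298  0.083 ]
223.0 [313.9 205.1] [16.1 15.7] [ 0.5561 -0.0908  0.083 ]
scene 128.0
175.5 [334.4 221.7] [17.7 11.9] [0.4985 0.0927 0.083 ]
168.5 [310.5 215.4] [17.7 11.6] [0.5172 0.0311 0.083 ]
165.5 [287.3 209.3] [17.7 11.6] [ 0.5361 -0.0301  0.083 ]
157.5 [264.6 203.5] [17.5 11.4] [ 0.5554 -0.091   0.083 ]
```

The two views agree to about 1 mm, and the row's yaw comes out near 17.3°. I'll shut the fingers and turn +8.8° so the jaws line up with the row. Then I'll travel at the present height, which clears the pot, to a point above inlay0.

```bash
python3 -m crank '{"xyz":[[0,0,0],[0,0,0],[-2.8,0,-1.8],[-2.8,0,-1.8],[-2.8,0,-1.8],[-2.8,0,-1.8],[-2.8,0,-1.8],[-2.8,0,-1.8],[-2.8,0,-1.8],[-2.8,0,-1.8],[-2.8,0,-1.8],[-2.8,0,-1.8],[-2.8,0,-1.8],[-2.8,0,-1.8],[-2.8,0,-1.8],[-2.8,0,-1.8],[-2.8,0,-1.8],[0,0,0]],"roll":[4.4,4.4,0,0,0,0,0,0,0,0,0,0,0,0,0,0,0,0]}' 1 10
cat >> h.py <<'E'
P={0:(.5558,-.0909),1:(.5366,-.03),2:(.5178,.0311),3:(.4988,.0925)}
def go(k):
    from scipy.spatial.transform import Rotation as R
    s=robot.observe();M=R.from_euler("xyz",s["tool_rot"]).as_matrix()
    t=np.array([*P[k],.083]);d=(M.T@(t-s["tool_pos"]))*100
    print("t",round(s["time"],2),"pos",s["tool_pos"].round(4),"rot",s["tool_rot"].round(4),"cm to inlay",k,d.round(2),"F",s["contact_force"].round(2),"op",round(s["opening"],4))
E
python3 - <<'E'
from h import *
go(0)
cv2.imwrite("pics/w1.png",robot.read_camera("wrist")[:,:,::-1])
E
```

```text
time: 1.9
tool_pos: [0.5532, -0.0862, 0.226]
tool_rot: [-1.572, 0.0, -2.837]
contact_force: [-0.5, 0.0, 0.3]
opening: 0.0004
t 1.9 pos [ 0.5532 -0.0862  0.226 ] rot [-1.5719e+00  3.0000e-04 -2.8367e+00] cm to inlay 0 [-0.1  14.3   0.54] F [-0.48  0.03  0.35] op 0.0004
```

View pics/w1.png

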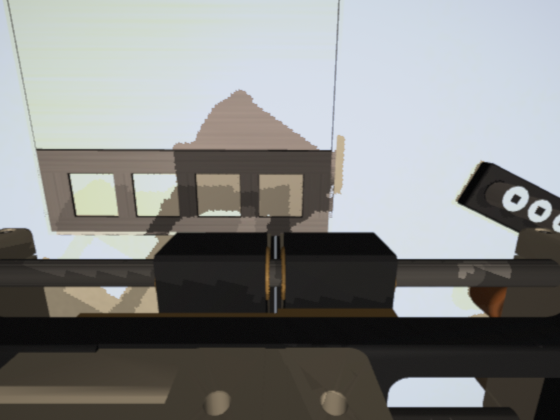

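The wrist view shows the shut fingers at the bottom centre, with the inlays at about (94,195), (156,195), (218,195) and (281,195). I'll check these against my estimates, then go down.

```bash
python3 - <<'E'
from h import *
im=cv2.imread("pics/w1.png");g=cv2.cvtColor(im,cv2.COLOR_BGR2GRAY)
b=cv2.threshold(g[160:228,50:320],100,255,cv2.THRESH_BINARY)[1]
cs,_=cv2.findContours(b,cv2.RETR_CCOMP,cv2.CHAIN_APPROX_NONE)
for c in cs:
    if 1200<cv2.contourArea(c)<3500:
        uv=np.array(cv2.minAreaRect(c)[0])+[50,160];print(uv.round(1),ray("wrist",uv,.083).round(4))
E
python3 -m crank '{"xyz":[[-0.1,2,0.55],[0,3,0],[0,3,0],[0,3,0],[0,2,0],[0,0,0],[0,0,0]],"roll":[0,0,0,0,0,0,0]}'
python3 -c "
from h import *
go(0)"
```

```text
[280.5 194.5] [ 0.5557 -0.092   0.083 ]
[218.  194.5] [ 0.5365 -0.0306  0.083 ]
time: 2.65
tool_pos: [0.554, -0.0949, 0.0971]
tool_rot: [-1.571, -0.0, -2.841]
contact_force: [-0.5, 0.0, 0.9]
opening: 0.0006
t 2.65 pos [ 0.554  -0.0949  0.0971] rot [-1.5707e+00 -3.0000e-04 -2.8413e+00] cm to inlay 0 [-0.29  1.41 -0.33] F [-0.5   0.01  0.86] op 0.0006
```

```bash
python3 -m crank '{"xyz":[[-0.25,0,-0.3],[0,0.4,0],[0,0.4,0],[0,0,0],[0,0,0],[0,0,0]],"roll":[0,0,0,0,0,0]}'
python3 -c "
from h import *
go(0)"
```

```text
time: 3.25
tool_pos: [0.5558, -0.0906, 0.0888]
tool_rot: [-1.571, 0.0, -2.84]
contact_force: [-0.4, 0.1, 0.6]
opening: 0.0001
t 3.25 pos [ 0.5558 -0.0906  0.0888] rot [-1.5706e+00  2.0000e-04 -2.8403e+00] cm to inlay 0 [0.01 0.58 0.03] F [-0.37  0.1   0.56] op 0.0001
```

Aligned over inlay0, 5.8 mm above its face, so I'll probe slowly.

```bash
python3 -m crank '{"xyz":[[0,0.15,0],[0,0.15,0],[0,0.15,0],[0,0,0],[0,0,0]],"roll":[0,0,0,0,0]}'
python3 -m crank '{"xyz":[[0,0.1,0],[0,0.1,0],[0,0,0],[0,0,0]],"roll":[0,0,0,0]}'
```

```text
time: 3.75
tool_pos: [0.5557, -0.0906, 0.0842]
tool_rot: [-1.571, -0.0, -2.84]
contact_force: [0.4, -0.9, 0.6]
opening: 0.0006
time: 4.15
tool_pos: [0.5559, -0.0906, 0.0833]
tool_rot: [-1.57, 0.001, -2.84]
contact_force: [-2.9, 0.4, 7.3]
opening: 0.0005
```

The finger reached the face at 83.3 mm and stayed there at 7.3 N without giving, so inlay0 is a blank. I'll lift and move on to inlay1.

```bash
python3 -m crank '{"xyz":[[0,-1,0],[0,-0.7,0],[0,0,-1.6],[0,0,-1.6],[0,0,-1.6],[0,0,-1.6],[0,0,0],[0,0,0],[0,0,0]],"roll":[0,0,0,0,0,0,0,0,0]}'
python3 -c "
from h import *
go(1)"
```

```text
time: 5.05
tool_pos: [0.537, -0.0297, 0.0992]
tool_rot: [-1.57, 0.0, -2.84]
contact_force: [0.3, -0.5, 0.6]
opening: 0.0004
t 5.05 pos [ 0.537  -0.0297  0.0992] rot [-1.5703e+00  3.0000e-04 -2.8404e+00] cm to inlay 1 [0.05 1.62 0.02] F [ 0.3  -0.53  0.6 ] op 0.0004
```

```bash
python3 -m crank '{"xyz":[[0,0.5,0],[0,0.5,0],[0,0.25,0],[0,0.15,0],[0,0.1,0],[0,0,0],[0,0,0]],"roll":[0,0,0,0,0,0,0]}'
python3 -m crank '{"xyz":[[0,0.1,0],[0,0.1,0],[0,0,0],[0,0,0]],"roll":[0,0,0,0]}'
```

```text
time: 5.75
tool_pos: [0.5368, -0.0295, 0.0843]
tool_rot: [-1.571, 0.0, -2.84]
contact_force: [0.6, -0.1, -0.8]
opening: 0.0004
time: 6.15
tool_pos: [0.537, -0.0295, 0.0833]
tool_rot: [-1.57, 0.001, -2.84]
contact_force: [-2.5, -0.3, 7.7]
opening: 0.0006
```

Inlay1 is rigid as well: 83.3 mm at 7.7 N. On to inlay2.

```bash
python3 -m crank '{"xyz":[[0,-1,0],[0,-0.7,0],[0,0,-1.6],[0,0,-1.6],[0,0,-1.6],[0,0,-1.6],[0,0,0],[0,0,0],[0,0,0]],"roll":[0,0,0,0,0,0,0,0,0]}'
python3 -c "
from h import *
go(2)"
```

```text
time: 7.05
tool_pos: [0.518, 0.0315, 0.0992]
tool_rot: [-1.57, 0.0, -2.84]
contact_force: [0.4, -0.3, 0.1]
opening: 0.0004
t 7.05 pos [0.518  0.0315 0.0992] rot [-1.5704e+00  1.0000e-04 -2.8403e+00] cm to inlay 2 [0.03 1.62 0.03] F [ 0.41 -0.3   0.13] op 0.0004
```

```bash
python3 -m crank '{"xyz":[[0,0.5,0],[0,0.5,0],[0,0.25,0],[0,0.15,0],[0,0.1,0],[0,0,0],[0,0,0]],"roll":[0,0,0,0,0,0,0]}'
python3 -m crank '{"xyz":[[0,0.1,0],[0,0.1,0],[0,0,0],[0,0,0]],"roll":[0,0,0,0]}'
```

```text
time: 7.75
tool_pos: [0.5179, 0.0317, 0.0843]
tool_rot: [-1.571, 0.0, -2.84]
contact_force: [-0.2, 0.5, -0.4]
opening: 0.0008
time: 8.15
tool_pos: [0.5179, 0.0317, 0.0823]
tool_rot: [-1.571, 0.0, -2.84]
contact_force: [0.5, 0.4, 0.8]
opening: 0.0005
```

Inlay2 gives: 82.3 mm, about 1 mm lower than the blanks stopped, with little force. I'll press it right in.

```bash
python3 -m crank '{"xyz":[[0,0.1,0],[0,0.1,0],[0,0,0]],"roll":[0,0,0]}'
python3 -m crank '{"xyz":[[0,0.1,0],[0,0.1,0],[0,0.1,0],[0,0.1,0],[0,0.05,0],[0,0,0],[0,0,0]],"roll":[0,0,0,0,0,0,0]}'
python3 - <<'E'
from h import *
cv2.imwrite("pics/s2.png",robot.read_camera("scene")[:,:,::-1])
E
```

```text
time: 8.45
tool_pos: [0.5179, 0.0317, 0.0802]
tool_rot: [-1.571, 0.0, -2.84]
contact_force: [1.0, 0.4, 2.1]
opening: 0.0003
time: 9.15
tool_pos: [0.5178, 0.0317, 0.0762]
tool_rot: [-1.571, 0.0, -2.84]
contact_force: [-0.8, 0.7, 7.9]
opening: 0.0004
```

View pics/s2.png

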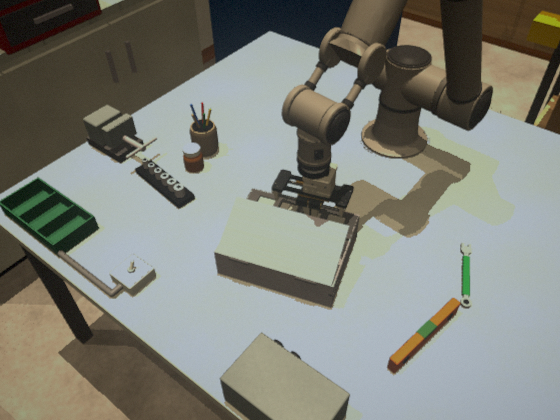

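The lid is rising: a gap shows at its near edge around (350,225), and the catch is fully in at 76.2 mm and 7.9 N. I'll withdraw straight up first, then back towards the robot, away from the lid.

```bash
python3 -m crank '{"xyz":[[0,-0.7,0],[0,-1.2,0],[1,-2,0],[2,-3,0],[2,-3,0],[3,-3,0],[3,-2,0],[3,-1,0],[3,0,0],[0,0,0],[0,0,0],[0,0,0],[0,0,0],[0,0,0],[0,0,0]],"roll":[0,0,0,0,0,0,0,0,0,0,0,0,0,0,0]}'
python3 - <<'E'
from h import *
cv2.imwrite("pics/s3.png",robot.read_camera("scene")[:,:,::-1])
cv2.imwrite("pics/t3.png",robot.read_camera("top")[:,:,::-1])
E
```

```text
time: 10.7
tool_pos: [0.3556, -0.0186, 0.2345]
tool_rot: [-1.571, -0.001, -2.84]
contact_force: [0.5, -0.3, 0.9]
opening: 0.0004
```

View pics/s3.png

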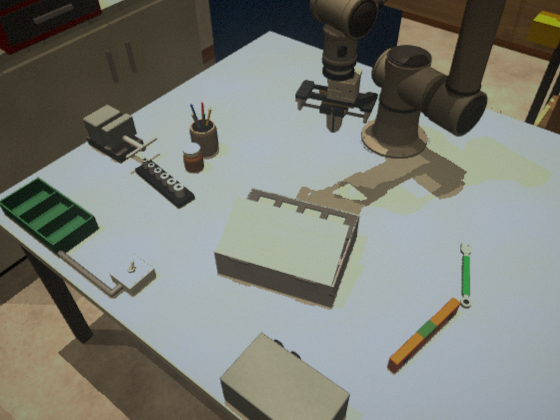

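View pics/t3.png

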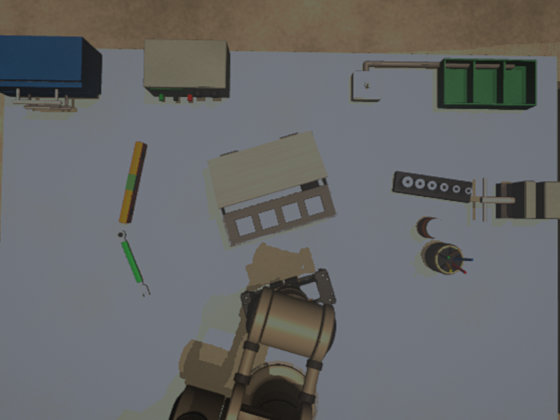

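The top view shows the lid raised, its near edge running from about (217,207) to (326,177), with the dark opening behind the panel. The other things are where they were. I'll check that the lid has settled, and at what height.

```bash
python3 -m crank '{"xyz":[[0,0,0],[0,0,0],[0,0,0],[0,0,0],[0,0,0],[0,0,0],[0,0,0],[0,0,0]],"roll":[0,0,0,0,0,0,0,0]}'
python3 - <<'E'
from h import *
a=cv2.imread("pics/s3.png");b=robot.read_camera("scene")[:,:,::-1].copy()
d=cv2.absdiff(a,b).max(2);print("changed px case area",(d[180:310,210:370]>25).sum(),"all",(d>25).sum())
t0=cv2.imread("pics/top0.png");t=cv2.imread("pics/t3.png")
cv2.imwrite("pics/z.png",cv2.resize(np.hstack([b[180:260,210:370],t[130:210,195:355]]),None,fx=2.5,fy=2.5,interpolation=cv2.INTER_CUBIC))
# expected lid near-edge corners at 0.45 rad
yaw=.3014;R=np.array([[np.cos(yaw),-np.sin(yaw)],[np.sin(yaw),np.cos(yaw)]])
c=np.array([.5273,.0007])+R@[.077,0]   # row centre -> case centre
for n in("top","scene"):
    C=robot.calibration(n);T=np.linalg.inv(C["pose"])
    for th in(0,.2,.45):
        for y in(-.145,.145):
            p=np.r_[c+R@[.12-.15*np.cos(th),y],.085+.15*np.sin(th)]
            q=C["intrinsics"]@(T@np.r_[p,1])[:3];print(n,th,y,(q[:2]/q[2]).round(1))
E
```

```text
time: 11.6
tool_pos: [0.3554, -0.0188, 0.2347]
tool_rot: [-1.571, 0.0, -2.84]
contact_force: [0.1, -0.5, 0.3]
opening: 0.0002
changed px case area 17 all 66
top 0 -0.145 [326.6 183.2]
top 0 0.145 [222.5 213.7]
top 0.2 -0.145 [327.5 181.3]
top 0.2 0.145 [220.8 212.5]
top 0.45 -0.145 [327.7 175.7]
top 0.45 0.145 [217.6 207.9]
scene 0 -0.145 [240.4 210.5]
scene 0 0.145 [348.1 239.3]
scene 0.2 -0.145 [239.1 203.2]
scene 0.2 0.145 [348.8 232.1]
scene 0.45 -0.145 [236.2 196.4]
scene 0.45 0.145 [348.8 225.6]
```

View pics/z.png

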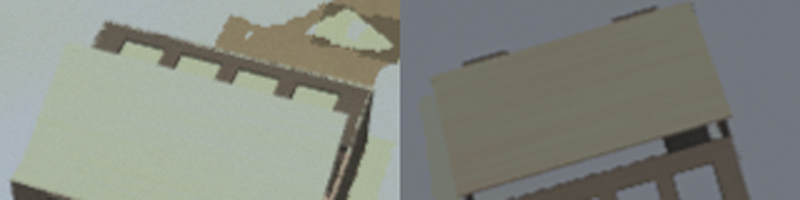

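The near-edge corners fit 0.45 rad: about (217,207) and (327,177) in the top view, against (217.6,207.9) and (327.7,175.7) predicted. The lid is still and the hand is clear, so I'll hand in.

```bash
python3 -c "
from cell import robot
robot.hand_in()"
```

```text
the job is handed in; nothing more can be done
```

The catch was under inlay2, and pressing it right in made the lid spring up by itself. I felt along the row with the fingers shut. Inlay0 and inlay1 were rigid, at about 7.5 N with no movement. Inlay2 gave, and I pressed it about 7 mm, to its end stop, at 7.9 N. I then drew the hand straight up and back towards the robot. I did not probe inlay3.

- **Lid:** in the top view its near-edge corners are within about 1–2 px of where a 0.45 rad opening would put them. Pictures about 0.9 s apart showed no movement.
- **Hand:** it was clear of everything, with the force reading only noise, at 11.6 s on the clock.
- **Other things:** by eye, the wrench, level, rack, pot and jar look unmoved in both views. I did not measure them.

No check failed or disagreed.

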